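Fetch the brass ring from under the stock tray's sliding lid

ROBOT

A 6-joint arm with a two-finger parallel gripper is mounted at the origin on the work surface. World frame = base frame: x ahead of the robot, y to its left, z up, the work surface at z = 0. Lengths are in mm, angles in degrees, forces in N, time in s.
With the tool pointing down it reaches from about 350 to 850 mm from the base axis. Payload 8.1 kg.
Tool frame: the origin (TCP) lies midway between the tips of the shut fingers; the grasp point (between the pads) lies 19 mm behind it; z points along the fingers, y is the line along which they close (so a half turn about z gives the same grasp; the last joint's range is limited). The gripper opens to 85 mm and grips with 20 to 120 N. Pads are 22 mm wide; open, the fingers measure 114 mm over their backs; the gripper's body (76 mm by 85 mm) begins 54 mm behind the grasp point. The pads swing forward as they close: fully open they stand 13 mm farther back than shut.
Start: joints at [-78.977, 7.471, 85.268, -0, 87.261, -4.893], TCP at [164.565, -576.995, 231.292] pointing down, gripper open.
Joint ranges: [-169.43, 169.43], [-51.17, 129.36], [1.28, 143.12], [-76.62, 256.62], [0, 156.53], [-152.29, 152.29]. Speed limits (degrees/s): [136.94, 136.94, 159.86, 180, 180, 180].

INTERFACE

Orientations are given as [roll, pitch, yaw] about the fixed x, y, z axes, in that order (R = Rz(yaw) Ry(pitch) Rx(roll)).
In Python, from bench import sense, snapshot, camera_params, hand_in, masks_of, pinpoint gives the robot as it stands.
- The arm moves only by the tool step_arm, never from a script. Its argument "targets" is a list of rows, each an object with "angular": the turn, a rotation vector about the tool's x, y, z scaled (see below), a list of three; "dp": the shift along the tool's x, y, z scaled (see below), a list of three; "fingers": the closure, from 0 (fully open) to 1 (shut). A call has exactly 8 rows; each row is the pose to reach, as a shift and turn from the pose commanded when the call began, along the tool's axes at that moment, turning the shorter way round; what a row does not reach only later rows make up. The controller multiplies each number of a shift by 0.2 m and each number of a turn by 180 degrees. A row lasts 1/8 s, in which the tool goes at most 62.5 mm and 10.7 degrees, less where a joint would pass 70% of its speed; a pose out of reach is approached as far as the arm can. A call with a number of a shift or a turn outside -1 to 1 is refused whole. A call with a gripper value outside its range is refused whole. The fingers move at their own pace and stop on an object; "newtons" is the grip in N (left out, the last holds). Time passes only in rows, so rows that repeat a pose let the fingers close, or fill a call up. It gives the time, the measured TCP pose, the force, the opening and the grip force at its end, in the units of the state.
- sense(): the state, without advancing time (a new reading comes with each control period).
- snapshot(name): name is "side" or "top"; returns the picture (420x560x3 uint8, blue, green, red); there is no depth.
- camera_params(name): a dict with "vfov" (degrees; the focal length in pixels is half the picture's height over the tangent of half this angle, whatever the lens; pixels are square), "cx", "cy" (the principal point, pixels), "R" (3x3) and "t" (3): a world point X has camera coordinates R X + t. Camera axes: x right, y down, z forward; pixel columns grow to the right and rows downward; lengths in mm; the calibration is good to about 2 mm. A picture is of the moment at which its call begins. camera_params takes no time and is no camera call.
- hand_in(): hands the job in; it is judged then, once.
Trained networks look in the newest picture that a camera, given by its name, has taken for a name from the list of things; names that differ only in an ending like _2 or _b are one class to them, and where a whole thing is asked for, a point or a joint stands for the part that bears it (a point fixed in the world has none). Each returns a list of dicts, best first, with "conf" (0 to 1); they miss things now and then, are a little off and sometimes report something else, mostly with a low value. They report only what shows in the picture. A call takes as long as a camera call.
- masks_of(camera, label): "pixels" (420x560 bool, what is visible of it) and "at" ([column, row] in pixels, amid what is visible of it).
- pinpoint(camera, label): "at" ([column, row] in pixels: a listed point, or the origin of a listed thing).
The state is a dict: "time": time; "joint_pos": joint angles; "qd": joint speeds; "joint_efforts": joint torques, N m; "tool_pos": TCP position; "tcp_rot": TCP orientation; "ft_force": force on the tool from outside, world axes, zero at the start; "wrist_torque": the same for the moment, N m; "finger_gap": finger opening in mm; "grip_force": force on a finger pad.
Only numpy, scipy, OpenCV 4.12 (cv2) and the standard library are available. Lean on these libraries where they do the work, as an engineer would, in place of code of your own. Each camera call takes 0.05 s, during which the arm holds its last target. There are 200 camera calls.

TASK

One of the three pockets under the sliding lid of the wooden stock tray holds a brass ring, which is wanted on the steel bench block. Stand the tall dropper bottle upright on the white tile so that the lid has room, push the lid open until you find the ring, and lay the ring flat on the steel block without dropping it. Then slide the lid fully shut again, leaving the other two parts in the tray and the rest of the bench as it is, and never let the dropper bottle tip.

Things in the scene. Friction and masses are not known exactly. Their poses are not given: they have to be found in the camera images.
- tray: Dark wooden stock tray fixed to the bench: 112 (x) by 205 (y) by 36 mm high. Origin on the bench under it; its own x runs across, y along, z up. It spans y = -105 to +100 mm; the lid comes out at the open -y end. Three pockets in a row along y, solid from y = -48 to -105 mm. A stop across the +y end (face at y = +88 mm) ends the lid's closing travel.
- pocket0 (a point): Centre of the floor of the first pocket to be uncovered (tray x = 0, y = +60 mm), 6 mm above the bench. Every pocket is 86 mm (x) by 40 mm (y) with straight walls to 24 mm above the bench; above them the side lips, also 86 mm apart, rise to 36 mm.
- pocket1 (a point): Centre of the floor of the middle pocket (tray x = 0, y = +16 mm); same size.
- pocket2 (a point): Centre of the floor of the last pocket to be uncovered (tray x = 0, y = -28 mm); same size.
- tray_mouth (a point): Middle of the tray's open end (tray y = -105 mm), on the ledge on which the lid slides, 24 mm above the bench; the grooves there are 97 mm wide and 6.5 mm high.
- lid: Loose aluminium lid plate, 94 (x) by 188 (y) by 5 mm, 0.25 kg, in the tray's grooves, axes as the tray's. Origin: centre of its underside. Shut: origin at tray y = -6 mm. Slides open to tray -y with under 4 N; slid 52 mm it clears pocket0, 96 mm pocket1 too, 140 mm all three, its free end then sagging a few mm over the bench, still held by the lips; beyond 180 mm it falls out.
- lid_bar (a point): Centre of the top of the brass bar across the lid, by which the lid is pushed either way: 50 mm (x) by 10 mm (y), standing 10 mm above the lid's upper face; it lies at y = -55 mm in the lid's frame, 15 mm above the lid's underside (39 mm above the bench when shut).
- ring: Brass band ring lying flat in one of the three pockets, outside diameter 23 mm, inside 18 mm, 8 mm high, 11 g. Origin: centre of its underside; z is its axis.
- key: Steel chuck key, T-shaped, 10 mm thick, 55 mm by 32 mm, lying in another pocket; it must stay in the tray. Origin: under its middle.
- disc: Copper disc, diameter 26 mm, 5 mm thick, lying in the third pocket; it must stay in the tray. Origin: centre of its underside.
- dropper: Tall, top-heavy amber glass dropper bottle, 0.15 kg, standing on the bench just beyond the tray's open end, in the lid's way. Glass body diameter 32 mm up to 78 mm, narrower shoulder, heavy steel cap diameter 26 mm from 85 to 109 mm, black rubber bulb diameter about 16 mm up to 132 mm. Origin: centre of its underside.
- dropper_cap (a point): Middle of the dropper bottle's steel cap, 97 mm above its underside, on its axis; the place to hold it.
- tile: White ceramic tile on which the dropper bottle is to stand, fixed to the bench, 100 by 100 by 8 mm high. Origin: centre of its underside; axes along its edges.
- tile_top (a point): Centre of the tile's upper face, 8 mm above the bench.
- block: Polished steel bench block on which the ring is to lie, fixed, 90 by 90 by 22 mm high. Origin: centre of its underside; axes along its edges.
- block_top (a point): Centre of the steel block's upper face, 22 mm above the bench.
- jar_green: Squat glass jar with green cap, bystander, diameter 64 mm, 65 mm high, near the tray's +x side. Origin: centre of its underside.
- jar_black: Squat green glass jar with black cap, bystander, diameter 64 mm, 65 mm high, beside the way the lid comes out. Origin: centre of its underside.
- tub: Small white plastic tub, bystander, diameter 44 mm, 48 mm high, on the other side of the lid's way. Origin: centre of its underside.
- wash_bottle: Large white plastic wash bottle with a pointed spout, bystander, diameter 74 mm, 243 mm high, at the back of the bench, left of the middle. Origin: centre of its underside.
- hammer: Jeweller's hammer with wooden handle, 240 mm long, bystander, lying at the back left of the bench, about 25 mm high; its origin is under it, near its middle.

How it is judged:
By the outcome, as a careful person would: the job done as asked, in the order asked, and still so for the second after the job is handed in, with the robot touching nothing.
It also fails if it takes over 72 s, if anything falls off the work surface, if the arm or the gripper's body presses on something with over 40 N, if the wrist force passes 120 N, or if a joint passes its speed limit or range.

## Working session

There is one attempt and no reset: what is moved stays moved. The work goes in short steps, Python scripts to look and compute and a tool call to move; the robot and the scene stay as the last step left them, time stands still between calls to the robot, and variables do not carry over. Pictures are saved under pics/ and viewed, at most 14 in all, crops included, and the job is handed in when it is done.

Besides the shell and the picture viewer there is one more tool, called after "Emit:" as name([rows], argument=value, ...), one row to a line, values as JSON. step_arm: Moves the arm, as the interface text tells. Its arguments: {"type":"object","properties":{"targets":{"type":"array","items":{"type":"object","properties":{"angular":{"type":"array","items":{"type":"number","minimum":-1,"maximum":1}},"dp":{"type":"array","items":{"type":"number","minimum":-1,"maximum":1}},"fingers":{"type":"number"}}}},"newtons":{"type":"number"}},"required":["targets"]}

```bash
mkdir -p pics; ls; cat > h.py <<'E'
import numpy as np, cv2
from bench import sense, snapshot, camera_params, hand_in, masks_of, pinpoint
from scipy.spatial.transform import Rotation as Ro
def ray(cam,px):
    c=camera_params(cam); f=210/np.tan(np.radians(c['vfov'])/2); R=np.array(c['R']);t=np.array(c['t'])
    d=R.T@np.array([(px[0]-c['cx'])/f,(px[1]-c['cy'])/f,1]); return -R.T@t,d
def atz(cam,px,z):
    o,d=ray(cam,px); return o+d*(z-o[2])/d[2]
def tri(pa,pb):
    A=[];b=[]
    for cam,p in (('side',pa),('top',pb)):
        o,d=ray(cam,p); d=d/np.linalg.norm(d); P=np.eye(3)-np.outer(d,d); A.append(P);b.append(P@o)
    return np.linalg.lstsq(np.vstack(A),np.hstack(b),rcond=None)[0]
def proj(cam,X):
    c=camera_params(cam); f=210/np.tan(np.radians(c['vfov'])/2); x=np.array(c['R'])@X+np.array(c['t'])
    return np.array([c['cx']+f*x[0]/x[2],c['cy']+f*x[1]/x[2]])
E
python3 - <<'E'
from h import *
for c in ('side','top'):
    im=snapshot(c); cv2.imwrite(f'pics/{c}0.png',im)
    p=camera_params(c); print(c,p['vfov'],[round(float(v)) for v in ray(c,(p['cx'],p['cy']))[0]])
H=dict(tray=0,pocket0=6,tray_mouth=24,lid=24,lid_bar=39,dropper=0,dropper_cap=97,tile_top=8,block_top=22,jar_green=0,jar_black=0,tub=0,wash_bottle=0,hammer=0)
for n,z in H.items():
    o=[]
    for c in ('top','side'):
        r=pinpoint(c,n)
        o.append([(round(q['conf'],2),np.round(q['at']).tolist(),np.round(atz(c,q['at'],z)[:2]).tolist()) for q in r[:2]])
    print(n,o)
s=sense();print(s['time'],s['tool_pos'],s['tcp_rot'],s['ft_force'],s['finger_gap'])
E
```

```text
pics
side 42.326702038727284 [415, 1021, 995]
top 57.988305163941774 [482, 46, 1138]
tray [[(0.97, [257.0, 227.0], [524.0, 105.0])], []]
pocket0 [[(0.59, [236.0, 228.0], [517.0, 167.0])], [(0.73, [292.0, 259.0], [522.0, 165.0]), (0.67, [338.0, 203.0], [428.0, -48.0])]]
tray_mouth [[(0.88, [290.0, 228.0], [520.0, 6.0]), (0.49, [308.0, 260.0], [429.0, -48.0])], []]
lid [[(0.93, [259.0, 229.0], [517.0, 98.0]), (0.74, [174.0, 247.0], [458.0, 345.0])], [(0.6, [298.0, 233.0], [516.0, 95.0])]]
lid_bar [[(0.58, [276.0, 229.0], [518.0, 48.0])], [(0.92, [299.0, 216.0], [519.0, 51.0])]]
dropper [[(0.61, [306.0, 231.0], [513.0, -44.0])], [(0.63, [307.0, 203.0], [511.0, -41.0])]]
dropper_cap [[(0.4, [312.0, 229.0], [516.0, -50.0])], [(0.74, [309.0, 174.0], [508.0, -47.0])]]
tile_top [[(0.57, [385.0, 240.0], [493.0, -278.0])], [(0.94, [326.0, 150.0], [482.0, -271.0])]]
block_top [[(0.62, [306.0, 231.0], [513.0, -40.0]), (0.59, [171.0, 251.0], [446.0, 353.0])], []]
jar_green [[(0.87, [251.0, 191.0], [630.0, 127.0])], [(0.91, [254.0, 245.0], [623.0, 131.0])]]
jar_black [[(0.94, [299.0, 191.0], [634.0, -18.0]), (0.51, [175.0, 251.0], [446.0, 347.0])], [(0.92, [261.0, 200.0], [634.0, -34.0]), (0.51, [324.0, 149.0], [486.0, -285.0])]]
tub [[(0.53, [310.0, 260.0], [427.0, -57.0]), (0.43, [215.0, 148.0], [762.0, 240.0])], [(0.82, [337.0, 202.0], [429.0, -57.0])]]
wash_bottle [[(0.71, [216.0, 150.0], [756.0, 237.0])], [(0.91, [191.0, 270.0], [755.0, 233.0])]]
hammer [[(0.82, [156.0, 171.0], [687.0, 416.0])], [(0.8, [204.0, 340.0], [675.0, 414.0])]]
1.5 [ 164.57045519 -576.99816738  231.26937114] [-1.79999301e+02 -3.54049227e-05  1.59191630e+01] [-0.76684539  0.91973369  0.32702252] 85.1429842068681
```

View pics/top0.png

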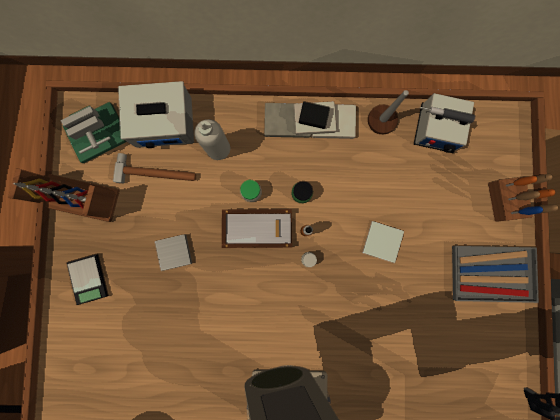

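View pics/side0.png

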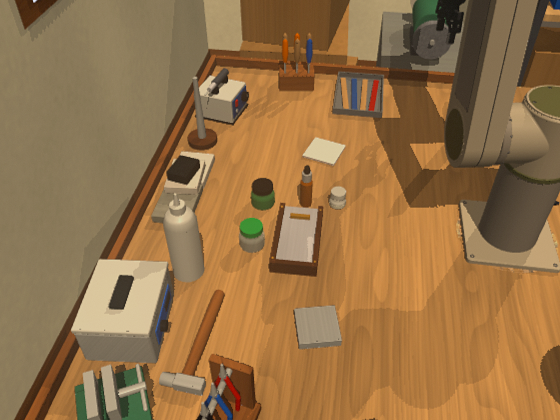

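```bash
python3 - <<'E'
from h import *
# mask geometry: fit rectangles on the top plane
for n,z in (('tile',8),('block',22),('tray',36),('lid',29),('lid_bar',39)):
  for c in ('top','side'):
    for m in masks_of(c,n)[:2]:
        mk=m['pixels'].astype(np.uint8); 
        cs=max(cv2.findContours(mk,0,2)[0],key=cv2.contourArea)[:,0]
        P=np.array([atz(c,p,z)[:2] for p in cs],np.float32)
        print(n,c,round(m['conf'],2),[np.round(v,1) for v in cv2.minAreaRect(P)])
for n in ('dropper','dropper_cap'):
  a=pinpoint('side',n);b=pinpoint('top',n)
  if a and b: print(n,np.round(tri(a[0]['at'],b[0]['at']),1))
E
```

```text
tile top 0.85 [array([ 486.9, -270.4]), array([106.6, 104.3]), np.float64(72.0)]
tile side 0.64 [array([ 486.2, -266.1]), array([110.2,  96.8]), np.float64(74.9)]
block top 0.78 [array([445.3, 346.7]), array([94.5, 96.1]), np.float64(14.1)]
block top 0.73 [array([518.1, 101. ]), array([ 85.3, 188.5]), np.float64(1.2)]
block side 0.82 [array([442.5, 358.5]), array([ 93. , 103.4]), np.float64(14.0)]
tray top 0.75 [array([520.5, 106.5]), array([113.3, 204.2]), np.float64(1.2)]
tray side 0.68 [array([517.9, 120.7]), array([114.7, 233.4]), np.float64(1.7)]
lid top 0.92 [array([519.3, 100.6]), array([ 81.9, 187.3]), np.float64(1.2)]
lid side 0.65 [array([518.1, 100.3]), array([ 86. , 184.1]), np.float64(1.5)]
lid_bar top 0.7 [array([519. , 100.1]), array([ 81.1, 185.5]), np.float64(1.2)]
lid_bar top 0.31 [array([628.3, -27.1]), array([58. , 66.7]), np.float64(46.2)]
lid_bar side 0.96 [array([517.4, 107.8]), array([ 84.6, 179.2]), np.float64(1.4)]
lid_bar side 0.42 [array([516.5, 124.3]), array([116.3, 235.3]), np.float64(2.5)]
dropper [512.2 -43.9  -3. ]
dropper_cap [512.6 -51.   93.2]
```

The top view shows the tray at (257,229), the dropper at (307,230), the tile at (384,241) and the block at (173,252). The jars are at (250,190) and (302,191), and the tub is at (310,260). The side view agrees, and the way from the dropper to the tile is clear. Next I'll refine the dropper position with a silhouette fit.

```bash
cat >> h.py <<'E'
def go(x,y,z,yaw=None):
    s=sense(); R=Ro.from_euler('xyz',s['tcp_rot'],degrees=True)
    d=R.as_matrix().T@(np.array([x,y,z])-s['tool_pos'])/200
    Rt=R if yaw is None else Ro.from_euler('xyz',[180,0,yaw],degrees=True)
    a=(R.inv()*Rt).as_rotvec(degrees=True)/180
    print('dp',np.round(d,4).tolist(),'ang',np.round(a,4).tolist())
PROF=[(0,16),(78,16),(85,13),(109,13),(110,8),(132,8)]
def hull(cam,xy,prof):
    P=[]
    for z,r in prof:
        for a in np.linspace(0,2*np.pi,24): P.append(proj(cam,np.array([xy[0]+r*np.cos(a),xy[1]+r*np.sin(a),z])))
    return P
def sil(cam,xy,prof):
    S=8; m=np.zeros((420*1,560*1),np.float32); P=np.array(hull(cam,xy,prof)).reshape(len(prof),-1,2)
    out=np.zeros((420*4,560*4),np.uint8)
    for a,b in zip(P[:-1],P[1:]):
        h=cv2.convexHull(np.vstack([a,b]).astype(np.float32))
        cv2.fillConvexPoly(out,np.round((h+.5)*4*16).astype(np.int32),1,shift=4)
    return cv2.resize(out.astype(np.float32),(560,420),interpolation=cv2.INTER_AREA)
def fit(cam_masks,xy0,prof):
    from scipy.optimize import minimize
    f=lambda v: sum(np.abs(sil(c,v,prof)-m).sum()/m.sum() for c,m in cam_masks)
    r=minimize(f,xy0,method='Nelder-Mead',options=dict(initial_simplex=np.array(xy0)+[[0,0],[5,0],[0,5]],xatol=.1))
    return r.x,r.fun
E
python3 - <<'E'
from h import *
def mk(n):
    o=[]
    for c in ('top','side'):
        m=masks_of(c,n)
        if m: o.append((c,m[0]['pixels'].astype(np.float32)))
    return o
for n,p,x0 in (('dropper',PROF,(512,-46)),('jar_black',[(0,32),(65,32)],(632,-27)),('tub',[(0,22),(48,22)],(428,-57))):
    M=mk(n)
    for k in (M,M[:1],M[1:]): print(n,[(c,int(m.sum())) for c,m in k],*fit(k,x0,p))
print(sense()['time'])
go(512,-46,170,1.2)
E
```

```text
Traceback (most recent call last):
  File "h.py", line 39, in fit
    r=minimize(f,xy0,method='Nelder-Mead',options=dict(initial_simplex=np.array(xy0)+[[0,0],[5,0],[0,5]],xatol=.1))
  File "h.py", line 38, in <lambda>
    f=lambda v: sum(np.abs(sil(c,v,prof)-m).sum()/m.sum() for c,m in cam_masks)
                ~~~^^^^^^^^^^^^^^^^^^^^^^^^^^^^^^^^^^^^^^^^^^^^^^^^^^^^^^^^^^^^
  File "h.py", line 38, in <genexpr>
    f=lambda v: sum(np.abs(sil(c,v,prof)-m).sum()/m.sum() for c,m in cam_masks)
                           ~~~^^^^^^^^^^
  File "h.py", line 30, in sil
    S=8; m=np.zeros((420*1,560*1),np.float32); P=np.array(hull(cam,xy,prof)).reshape(len(prof),-1,2)
                                                          ~~~~^^^^^^^^^^^^^
  File "h.py", line 27, in hull
    for a in np.linspace(0,2*np.pi,24): P.append(proj(cam,np.array([xy[0]+r*np.cos(a),xy[1]+r*np.sin(a),z])))
                                                 ~~~~^^^^^^^^^^^^^^^^^^^^^^^^^^^^^^^^^^^^^^^^^^^^^^^^^^^^^^^
  File "h.py", line 15, in proj
    c=camera_params(cam); f=210/np.tan(np.radians(c['vfov'])/2); x=np.array(c['R'])@X+np.array(c['t'])
ValueError: time passes only in moves, steps and waits
```

```bash
sed -i '3i import functools; camera_params=functools.lru_cache(None)(camera_params)' h.py; cat > f1.py <<'E'
from h import *
def mk(n):
    o=[]
    for c in ('top','side'):
        m=masks_of(c,n)
        if m: o.append((c,m[0]['pixels'].astype(np.float32)))
    return o
for n,p,x0 in (('dropper',PROF,(512,-46)),('jar_black',[(0,32),(65,32)],(632,-27)),('tub',[(0,22),(48,22)],(428,-57))):
    M=mk(n)
    for k in (M,M[:1],M[1:]):
        if k: print(n,[(c,int(m.sum())) for c,m in k],*fit(k,x0,p))
print(sense()['time'])
go(512,-46,170,1.2)
E
python3 f1.py
```

```text
dropper [('top', 398), ('side', 372)] [514.03782797 -41.22180915] 1.587613821029663
dropper [('top', 398)] [468.2890625  40.328125 ] 1.2679020166397095
dropper [('side', 372)] [514.19842911 -44.18482399] 0.2708333432674408
jar_black [('top', 356), ('side', 665)] [628.09109543 -24.27586094] 0.3891296982765198
jar_black [('top', 356)] [625.4765625  -22.37109375] 0.24789325892925262
jar_black [('side', 665)] [628.66980401 -27.94037555] 0.13289473950862885
tub [('top', 191), ('side', 325)] [431.99351403 -48.39639296] 0.27736103534698486
tub [('top', 191)] [432.51672386 -48.31068505] 0.09489528834819794
tub [('side', 325)] [430.68086433 -48.78036213] 0.16326923668384552
2.6
dp [2.3986, -2.0769, 0.3065] ang [0.0, -0.0, 0.0818]
```

Emit:
step_arm([
  {"dp": [0.06, -0.05, 0]},
  {"dp": [0.2, -0.17, 0.02]},
  {"dp": [0.36, -0.31, 0.06]},
  {"dp": [0.52, -0.45, 0.1]},
  {"dp": [0.68, -0.59, 0.14]},
  {"dp": [0.84, -0.73, 0.18]},
  {"dp": [1.0, -0.87, 0.2]},
  {"dp": [1.0, -0.87, 0.2]},
])

```text
validation failed for argument at $.ta...
```

Emit:
step_arm([
  {"dp": [0.16, -0.14, 0]},
  {"dp": [0.32, -0.28, 0]},
  {"dp": [0.48, -0.42, 0]},
  {"dp": [0.64, -0.56, 0]},
  {"dp": [0.8, -0.7, 0]},
  {"dp": [0.94, -0.8, 0]},
  {"dp": [1.0, -0.86, 0]},
  {"dp": [1.0, -0.86, 0]},
])

```text
validation failed for argument at $.ta...
```

```bash
python3 - <<'E'
from h import *
im=snapshot('side'); 
a=snapshot('top')
c1=cv2.resize(im[150:250,250:370],None,fx=4,fy=4,interpolation=cv2.INTER_CUBIC)
im0=cv2.imread('pics/top0.png')
c2=cv2.resize(im0[190:290,270:350],None,fx=4,fy=4,interpolation=cv2.INTER_CUBIC)
cv2.imwrite('pics/c1.png',np.hstack([c1,c2]))
for n,z in(('dropper',0),('dropper_cap',97)):
  for q in pinpoint('side',n)[:2]: print(n,q['conf'],q['at'],atz('side',q['at'],z))
m=masks_of('side','dropper')
for q in m[:1]: print(q['conf'],fit([('side',q['pixels'].astype(np.float32))],(513,-45),PROF))
for z in (0,39,97,132): print(z,proj('side',np.array([514,-45,z])),proj('top',np.array([514,-45,z])))
go(513,-46,160,1.2);print(sense()['tool_pos'],sense()['time'])
E
```

```text
dropper 0.81 [304.8, 201.6] [516.24026017 -46.62482756   0.        ]
dropper_cap 0.66 [305.3, 175.8] [516.86154422 -39.25127048  97.        ]
dropper_cap 0.41 [323.8, 150.7] [ 480.00929359 -151.22598348   97.        ]
0.89 (array([514.43585682, -40.51554441]), np.float64(0.1040380671620369))
0 [305.55355523 202.09198584] [306.98018674 231.0923741 ]
39 [305.99174587 191.29605381] [308.05908427 230.73919205]
97 [306.67425807 174.48064369] [309.81265663 230.16515211]
132 [307.10513351 163.86494005] [310.96836697 229.78682504]
dp [2.4036, -2.0754, 0.3564] ang [0.0, 0.0, 0.0818]
[ 164.56843007 -577.00637777  231.30901219] 2.85
```

View pics/c1.png

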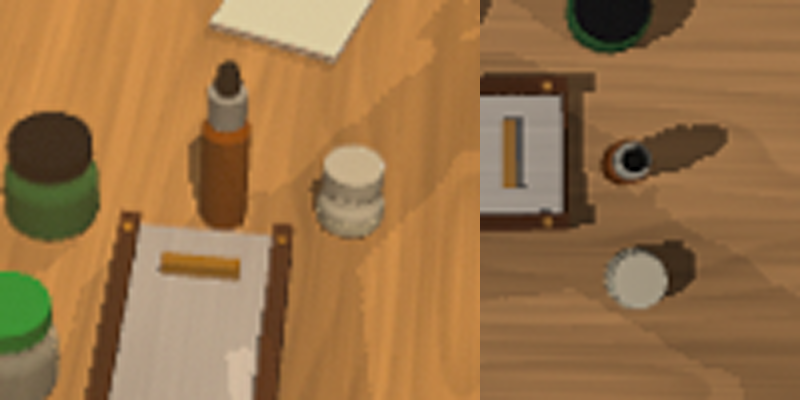

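The side crop shows the cap centre at about (307,176) and the bulb tip at (307,165). The top crop shows the bulb at (308.5,230). Together they put the dropper at about (514.5, -40.5), upright.

Emit:
step_arm([
  {"dp": [0.06, -0.05, 0], "angular": [0, 0, 0], "fingers": 0},
  {"dp": [0.2, -0.17, 0.02], "angular": [0, 0, 0], "fingers": 0},
  {"dp": [0.36, -0.31, 0.06], "angular": [0, 0, 0], "fingers": 0},
  {"dp": [0.52, -0.45, 0.1], "angular": [0, 0, 0], "fingers": 0},
  {"dp": [0.68, -0.59, 0.14], "angular": [0, 0, 0], "fingers": 0},
  {"dp": [0.84, -0.73, 0.18], "angular": [0, 0, 0], "fingers": 0},
  {"dp": [1.0, -0.87, 0.2], "angular": [0, 0, 0], "fingers": 0},
  {"dp": [1.0, -0.87, 0.2], "angular": [0, 0, 0], "fingers": 0},
])

```text
time: 3.85
tool_pos: [310.5, -351.9, 190.9]
tcp_rot: [-179.9, -0.0, 16.1]
ft_force: [-0.4, -1.1, -1.1]
finger_gap: 85.5
grip_force: 0.0
```

```bash
python3 - <<'E'
from h import *
go(514.5,-40.5,170,1.2);print(sense()['tool_pos'],sense()['time'])
E
```

```text
dp [1.4124, -1.2119, 0.1064] ang [-0.0003, -0.0001, 0.083]
[ 310.50674863 -351.85909308  190.90310884] 3.85
```

Emit:
step_arm([
  {"dp": [0.16, -0.14, 0.02], "angular": [0, 0, 0.02], "fingers": 0},
  {"dp": [0.32, -0.28, 0.04], "angular": [0, 0, 0.04], "fingers": 0},
  {"dp": [0.48, -0.42, 0.06], "angular": [0, 0, 0.06], "fingers": 0},
  {"dp": [0.64, -0.56, 0.08], "angular": [0, 0, 0.083], "fingers": 0},
  {"dp": [0.8, -0.7, 0.1], "angular": [0, 0, 0.083], "fingers": 0},
  {"dp": [0.93, -0.8, 0.1], "angular": [0, 0, 0.083], "fingers": 0},
  {"dp": [1.0, -0.86, 0.1], "angular": [0, 0, 0.083], "fingers": 0},
  {"dp": [1.0, -0.86, 0.1], "angular": [0, 0, 0.083], "fingers": 0},
])

```text
time: 4.85
tool_pos: [454.7, -134.0, 171.4]
tcp_rot: [180.0, -0.0, 1.1]
ft_force: [0.3, 0.9, 0.4]
finger_gap: 85.0
grip_force: 0.0
```

```bash
python3 - <<'E'
from h import *
go(514.5,-40.5,172,1.2);print(sense()['tool_pos'],sense()['time'])
E
```

```text
dp [0.3078, -0.4616, -0.0029] ang [0.0, -0.0001, -0.0006]
[ 454.70467974 -133.97088091  171.42824633] 4.85
```

Emit:
step_arm([
  {"dp": [0.08, -0.12, 0], "angular": [0, 0, 0], "fingers": 0},
  {"dp": [0.19, -0.29, 0], "angular": [0, 0, 0], "fingers": 0},
  {"dp": [0.27, -0.41, 0], "angular": [0, 0, 0], "fingers": 0},
  {"dp": [0.308, -0.462, 0], "angular": [0, 0, 0], "fingers": 0},
  {"dp": [0.308, -0.462, 0.05], "angular": [0, 0, 0], "fingers": 0},
  {"dp": [0.308, -0.462, 0.2], "angular": [0, 0, 0], "fingers": 0},
  {"dp": [0.308, -0.462, 0.36], "angular": [0, 0, 0], "fingers": 0},
  {"dp": [0.308, -0.462, 0.477], "angular": [0, 0, 0], "fingers": 0.3},
])

```text
time: 5.85
tool_pos: [512.6, -42.4, 73.6]
tcp_rot: [180.0, 0.1, 0.9]
ft_force: [0.4, 0.3, -0.2]
finger_gap: 69.9
grip_force: 0.0
```

```bash
python3 - <<'E'
from h import *
s=sense();print(s['tool_pos'],s['finger_gap'],s['ft_force'])
im=snapshot('side');snapshot('top')
c1=cv2.resize(im[130:230,260:360],None,fx=5,fy=5,interpolation=cv2.INTER_CUBIC);cv2.imwrite('pics/c2.png',c1)
m=masks_of('side','dropper')
for q in m[:1]: print(q['conf'],fit([('side',q['pixels'].astype(np.float32))],(514,-42),PROF))
E
```

```text
[512.63041149 -42.42468259  73.60836154] 69.85944408774641 [ 0.41866779  0.34354747 -0.17121952]
0.66 (array([514.34290509, -39.58141378]), np.float64(1.4713541269302368))
```

View pics/c2.png

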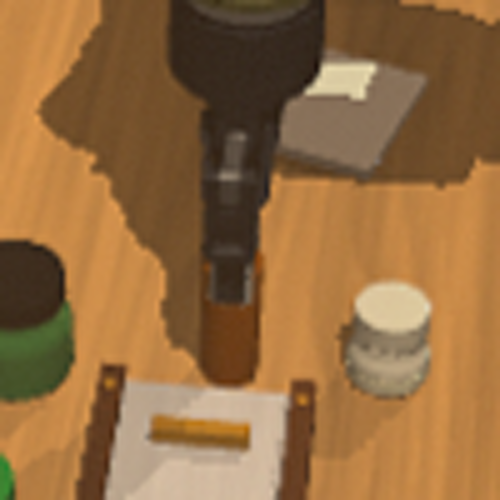

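The finger lines up with the bottle axis across x (crop column about 232), and the bottle is upright. I'll close gently.

Emit:
step_arm([
  {"dp": [0, 0, 0], "angular": [0, 0, 0], "fingers": 0.5},
  {"dp": [0, 0, 0], "angular": [0, 0, 0], "fingers": 0.55},
  {"dp": [0, 0, 0], "angular": [0, 0, 0], "fingers": 0.6},
  {"dp": [0, 0, 0], "angular": [0, 0, 0], "fingers": 0.65},
  {"dp": [0, 0, 0], "angular": [0, 0, 0], "fingers": 0.7},
  {"dp": [0, 0, 0], "angular": [0, 0, 0], "fingers": 0.8},
  {"dp": [0, 0, 0], "angular": [0, 0, 0], "fingers": 0.9},
  {"dp": [0, 0, 0], "angular": [0, 0, 0], "fingers": 1},
], newtons=25)

```text
time: 7.0
tool_pos: [516.0, -40.8, 77.9]
tcp_rot: [-180.0, -0.2, 1.0]
ft_force: [-0.9, 3.6, 9.4]
finger_gap: 25.2
grip_force: 37.9
```

```bash
python3 - <<'E'
from h import *
s=sense();print(s['tool_pos'],s['finger_gap'],s['grip_force'],s['ft_force'],s['wrist_torque'])
go(486,-269,104,1.2)
E
```

```text
[515.95743137 -40.75826251  77.93925579] 25.2363542743418 37.9323639300128 [-0.92451569  3.57567417  9.35729306] [0.66806069 0.12676089 0.00147126]
dp [-0.1692, 1.1384, -0.1311] ang [-0.0001, -0.0011, -0.0011]
```

Emit:
step_arm([
  {"dp": [0, 0, -0.03], "angular": [0, 0, 0], "fingers": 1},
  {"dp": [0, 0, -0.09], "angular": [0, 0, 0], "fingers": 1},
  {"dp": [0, 0.02, -0.15], "angular": [0, 0, 0], "fingers": 1},
  {"dp": [-0.01, 0.08, -0.16], "angular": [0, 0, 0], "fingers": 1},
  {"dp": [-0.03, 0.2, -0.16], "angular": [0, 0, 0], "fingers": 1},
  {"dp": [-0.05, 0.34, -0.16], "angular": [0, 0, 0], "fingers": 1},
  {"dp": [-0.08, 0.48, -0.16], "angular": [0, 0, 0], "fingers": 1},
  {"dp": [-0.1, 0.62, -0.16], "angular": [0, 0, 0], "fingers": 1},
])

```text
time: 8.0
tool_pos: [495.7, -167.1, 107.7]
tcp_rot: [180.0, 0.0, 1.0]
ft_force: [-0.0, -0.5, -1.7]
finger_gap: 25.0
grip_force: 37.6
```

Emit:
step_arm([
  {"dp": [-0.02, 0.14, 0], "angular": [0, 0, 0], "fingers": 1},
  {"dp": [-0.04, 0.28, 0], "angular": [0, 0, 0], "fingers": 1},
  {"dp": [-0.05, 0.4, 0], "angular": [0, 0, 0], "fingers": 1},
  {"dp": [-0.06, 0.48, 0], "angular": [0, 0, 0], "fingers": 1},
  {"dp": [-0.07, 0.52, 0], "angular": [0, 0, 0], "fingers": 1},
  {"dp": [-0.07, 0.53, 0], "angular": [0, 0, 0], "fingers": 1},
  {"dp": [-0.07, 0.53, 0], "angular": [0, 0, 0], "fingers": 1},
  {"dp": [-0.07, 0.53, 0], "angular": [0, 0, 0], "fingers": 1},
])

```text
time: 9.0
tool_pos: [484.4, -271.0, 107.9]
tcp_rot: [-180.0, 0.0, 1.0]
ft_force: [1.0, 0.1, -1.2]
finger_gap: 25.1
grip_force: 37.6
```

```bash
python3 - <<'E'
from h import *
s=sense();print(s['tool_pos'],s['tcp_rot'],s['finger_gap'],s['grip_force'],s['ft_force'])
im=snapshot('side');a=snapshot('top')
c1=cv2.resize(im[80:200,260:380],None,fx=4,fy=4,interpolation=cv2.INTER_CUBIC);c2=cv2.resize(a[190:290,300:400],(480,480),interpolation=cv2.INTER_CUBIC);cv2.imwrite('pics/c3.png',cv2.resize(np.hstack([c1,c2]),(800,400)))
E
```

```text
[ 484.43896676 -271.03590232  107.8995684 ] [-1.79989925e+02  1.09405029e-03  1.02312239e+00] 25.085257412526857 37.6391407239862 [ 0.97995719  0.06426354 -1.17849524]
```

View pics/c3.png

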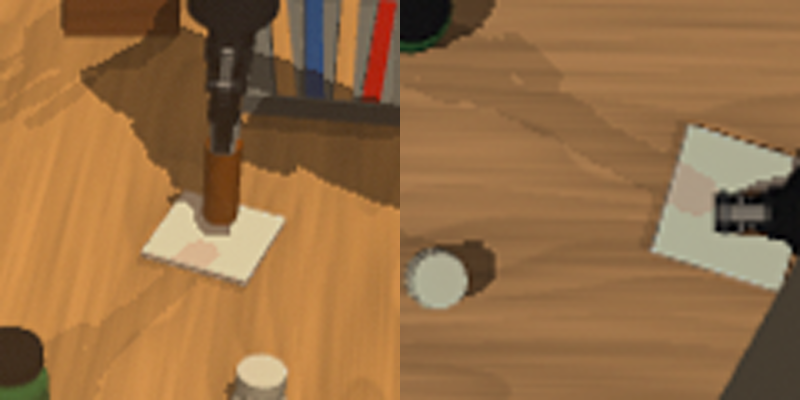

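The bottle hangs upright over the middle of the tile (base at about (222,220) in the left half of the crop). I'll lower it now.

Emit:
step_arm([
  {"dp": [0, 0, 0.03], "angular": [0, 0, 0], "fingers": 1},
  {"dp": [0, 0, 0.06], "angular": [0, 0, 0], "fingers": 1},
  {"dp": [0, 0, 0.085], "angular": [0, 0, 0], "fingers": 1},
  {"dp": [0, 0, 0.1], "angular": [0, 0, 0], "fingers": 1},
  {"dp": [0, 0, 0.106], "angular": [0, 0, 0], "fingers": 1},
  {"dp": [0, 0, 0.11], "angular": [0, 0, 0], "fingers": 1},
  {"dp": [0, 0, 0.113], "angular": [0, 0, 0], "fingers": 1},
  {"dp": [0, 0, 0.113], "angular": [0, 0, 0], "fingers": 1},
])

```text
time: 10.1
tool_pos: [484.6, -271.8, 86.0]
tcp_rot: [180.0, -0.0, 1.0]
ft_force: [-1.1, 2.4, 4.4]
finger_gap: 25.1
grip_force: 39.1
```

Emit:
step_arm([
  {"dp": [0, 0, 0], "angular": [0, 0, 0], "fingers": 0.68},
  {"dp": [0, 0, 0], "angular": [0, 0, 0], "fingers": 0.62},
  {"dp": [0, 0, 0], "angular": [0, 0, 0], "fingers": 0.55},
  {"dp": [0, 0, 0], "angular": [0, 0, 0], "fingers": 0.45},
  {"dp": [0, 0, 0], "angular": [0, 0, 0], "fingers": 0.3},
  {"dp": [0, 0, -0.05], "angular": [0, 0, 0], "fingers": 0.2},
  {"dp": [0, 0, -0.18], "angular": [0, 0, 0], "fingers": 0.2},
  {"dp": [0, 0, -0.35], "angular": [0, 0, 0], "fingers": 0.2},
])

```text
time: 11.1
tool_pos: [483.8, -271.4, 155.9]
tcp_rot: [-180.0, 0.1, 1.0]
ft_force: [0.7, -0.0, -0.8]
finger_gap: 68.4
grip_force: 0.0
```

```bash
python3 - <<'E'
from h import *
s=sense();print(s['tool_pos'],s['finger_gap'],s['ft_force'])
im=snapshot('side');a=snapshot('top')
m=masks_of('side','dropper')
for q in m[:1]:
  ys,xs=np.where(q['pixels']);print(q['conf'],xs.min(),xs.max(),ys.min(),ys.max(),len(xs))
for n,z in (('dropper',8),('dropper_cap',105)):print([(q['conf'],atz('side',q['at'],z)) for q in pinpoint('side',n)[:1]])
# lid edges / bar in the top and side views
for c in ('top','side'):
  print(c,[(round(q['conf'],2),np.round(atz(c,q['at'],39),1)) for q in pinpoint(c,'lid_bar')[:2]])
im0=cv2.imread('pics/top0.png'); s0=cv2.imread('pics/side0.png')
for c,i in (('top',im0),('side',s0)):
  h=cv2.cvtColor(i,cv2.COLOR_BGR2HSV); p=proj(c,np.array([519,48,39])).astype(int)
  w=h[p[1]-14:p[1]+15,p[0]-14:p[0]+15].astype(int); k=(w[...,1]>120)&(w[...,2]>110)&(w[...,0]>8)&(w[...,0]<30)
  n,l,st,ce=cv2.connectedComponentsWithStats(k.astype(np.uint8)); print(c,[(st[j].tolist(),np.round(atz(c,ce[j]+p-14,37),1)) for j in range(1,n) if st[j,4]>10])
E
```

```text
[ 483.78273264 -271.35649321  155.88421263] 68.39184332911643 [ 0.72708802 -0.00899578 -0.84690847]
0.94 320 331 116 153 366
[(0.54, array([ 473.38159657, -274.7618535 ,    8.        ]))]
[(0.8, array([ 482.51130718, -278.11343543,  105.        ]))]
top [(0.61, array([518.2,  50.4,  39. ]))]
side [(0.73, array([515.9,  51.1,  39. ]))]
top [([14, 6, 3, 17, 51], array([520.1,  45.2,  37. ]))]
side [([0, 0, 18, 6, 90], array([542.1,   4.7,  37. ])), ([21, 0, 8, 7, 29], array([495.3,   2.4,  37. ])), ([5, 12, 20, 7, 101], array([519. ,  48.1,  37. ]))]
```

Emit:
step_arm([
  {"dp": [0, -0.03, -0.03], "angular": [0, 0, 0], "fingers": 0.4},
  {"dp": [0.02, -0.12, -0.03], "angular": [0, 0, 0], "fingers": 0.5},
  {"dp": [0.04, -0.26, -0.03], "angular": [0, 0, 0], "fingers": 0.6},
  {"dp": [0.06, -0.4, -0.03], "angular": [0, 0, 0], "fingers": 0.72},
  {"dp": [0.08, -0.54, 0.04], "angular": [0, 0, 0], "fingers": 0.72},
  {"dp": [0.1, -0.68, 0.12], "angular": [0, 0, 0], "fingers": 0.72},
  {"dp": [0.12, -0.82, 0.2], "angular": [0, 0, 0], "fingers": 0.72},
  {"dp": [0.13, -0.96, 0.24], "angular": [0, 0, 0], "fingers": 0.72},
])

```text
time: 12.45
tool_pos: [506.3, -76.9, 106.1]
tcp_rot: [-180.0, 0.1, 1.0]
ft_force: [-0.2, -0.2, 0.1]
finger_gap: 24.2
grip_force: 0.0
```

Emit:
step_arm([
  {"dp": [0.01, -0.14, 0], "angular": [0, 0, 0], "fingers": 0.72},
  {"dp": [0.03, -0.28, 0], "angular": [0, 0, 0], "fingers": 0.72},
  {"dp": [0.05, -0.42, 0], "angular": [0, 0, 0], "fingers": 0.72},
  {"dp": [0.06, -0.54, 0], "angular": [0, 0, 0], "fingers": 0.72},
  {"dp": [0.07, -0.61, 0], "angular": [0, 0, 0], "fingers": 0.72},
  {"dp": [0.08, -0.635, 0], "angular": [0, 0, 0], "fingers": 0.72},
  {"dp": [0.08, -0.635, 0], "angular": [0, 0, 0], "fingers": 0.72},
  {"dp": [0.08, -0.635, 0], "angular": [0, 0, 0], "fingers": 0.72},
])

```text
time: 13.45
tool_pos: [520.9, 47.4, 107.3]
tcp_rot: [180.0, 0.0, 0.9]
ft_force: [0.3, 1.2, 0.5]
finger_gap: 23.9
grip_force: 0.0
```

```bash
python3 - <<'E'
from h import *
s=sense();print(s['tool_pos'],s['finger_gap'],s['ft_force'],s['time'])
go(520,48,45,1.2)
a=snapshot('side');snapshot('top')
cv2.imwrite('pics/c4.png',cv2.resize(a[170:270,250:350],None,fx=5,fy=5,interpolation=cv2.INTER_CUBIC))
for n,z in (('dropper',8),('dropper_cap',105)):print([(q['conf'],atz('side',q['at'],z)) for q in pinpoint('side',n)[:1]],[(q['conf'],atz('top',q['at'],z)) for q in pinpoint('top',n)[:1]])
E
```

```text
[520.86434517  47.36759186 107.26728827] 23.94209916972639 [0.26317259 1.20523727 0.48546417] 13.45
dp [-0.0043, -0.0033, 0.3113] ang [0.0001, 0.0, -0.0015]
[(0.86, array([ 480.76730139, -283.55080858,    8.        ]))] [(0.6, array([ 478.74306509, -270.48284929,    8.        ]))]
[(0.82, array([ 484.08226373, -273.32843168,  105.        ]))] [(0.61, array([ 483.30996781, -278.74066114,  105.        ]))]
```

View pics/c4.png

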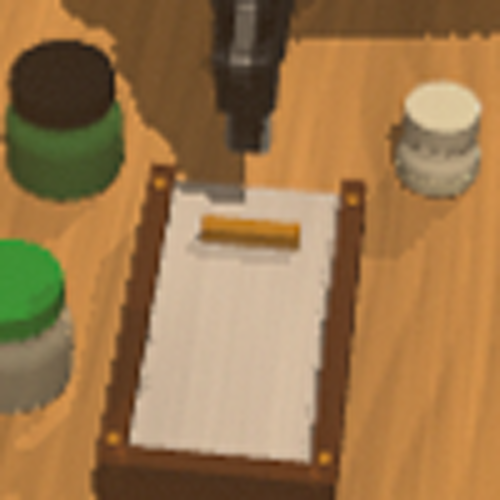

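The shut fingers hang above the bar, which is at crop pixel (250,231). They'll straddle it once lowered, and the bottle stands on the tile.

Emit:
step_arm([
  {"dp": [-0.004, -0.003, 0.05], "angular": [0, 0, 0], "fingers": 0.72},
  {"dp": [-0.004, -0.003, 0.15], "angular": [0, 0, 0], "fingers": 0.72},
  {"dp": [-0.004, -0.003, 0.25], "angular": [0, 0, 0], "fingers": 0.72},
  {"dp": [-0.004, -0.003, 0.32], "angular": [0, 0, 0], "fingers": 0.72},
  {"dp": [-0.004, -0.003, 0.35], "angular": [0, 0, 0], "fingers": 0.72},
  {"dp": [-0.004, -0.003, 0.365], "angular": [0, 0, 0], "fingers": 0.72},
  {"dp": [-0.004, -0.003, 0.375], "angular": [0, 0, 0], "fingers": 0.72},
  {"dp": [-0.004, -0.003, 0.38], "angular": [0, 0, 0], "fingers": 0.72},
])

```text
time: 14.75
tool_pos: [520.5, 48.6, 31.8]
tcp_rot: [180.0, -0.1, 1.0]
ft_force: [0.3, 0.3, 0.2]
finger_gap: 24.4
grip_force: 0.0
```

Emit:
step_arm([
  {"dp": [0, 0.02, 0], "angular": [0, 0, 0], "fingers": 0.72},
  {"dp": [0, 0.05, 0], "angular": [0, 0, 0], "fingers": 0.72},
  {"dp": [0, 0.1, 0], "angular": [0, 0, 0], "fingers": 0.72},
  {"dp": [0, 0.16, 0], "angular": [0, 0, 0], "fingers": 0.72},
  {"dp": [0, 0.22, 0], "angular": [0, 0, 0], "fingers": 0.72},
  {"dp": [0, 0.28, 0], "angular": [0, 0, 0], "fingers": 0.72},
  {"dp": [0, 0.31, 0], "angular": [0, 0, 0], "fingers": 0.72},
  {"dp": [0, 0.32, 0], "angular": [0, 0, 0], "fingers": 0.72},
])

```text
time: 15.75
tool_pos: [521.2, -15.8, 31.4]
tcp_rot: [-180.0, -0.0, 0.9]
ft_force: [-0.7, 3.1, 2.2]
finger_gap: 24.2
grip_force: 1.9
```

```bash
cat > look.py <<'E'
from h import *
s=sense();print(s['tool_pos'],s['finger_gap'],s['ft_force'],s['time'])
for c in ('side','top'):
  im=snapshot(c)
  print(c,[(n,round(q['conf'],2),np.round(q['at']),np.round(atz(c,q['at'],z),1)) for n,z in (('ring',6),('key',6),('disc',6),('lid_bar',39)) for q in pinpoint(c,n)[:2]])
  if c=='side': a=im
  else: b=im
E
cat look.py > l2.py; cat >> l2.py <<'E'
import sys
cv2.imwrite(sys.argv[1],cv2.resize(np.hstack([a[170:290,260:360],b[170:290,220:320]]),(800,480),interpolation=cv2.INTER_CUBIC))
E
python3 l2.py pics/c5.png
```

```text
[521.19928067 -15.80870556  31.37229274] 24.190353906388065 [-0.65139308  3.12144229  2.17932489] 15.75
side [('ring', 0.59, array([204., 339.]), array([674.1, 414.5,   6. ])), ('key', 0.64, array([289., 257.]), array([529.5, 159.6,   6. ])), ('key', 0.32, array([250., 246.]), array([629.6, 139.7,   6. ])), ('disc', 0.5, array([337., 203.]), array([430.7, -47.6,   6. ])), ('lid_bar', 0.6, array([301., 200.]), array([521.9, -11. ,  39. ]))]
top [('key', 0.55, array([238., 227.]), array([521.3, 162.5,   6. ])), ('disc', 0.32, array([278., 225.]), array([529.8,  43.8,   6. ])), ('disc', 0.21, array([382., 245.]), array([ 476.6, -267.5,    6. ])), ('lid_bar', 0.75, array([277., 230.]), array([514.5,  46.2,  39. ]))]
```

View pics/c5.png

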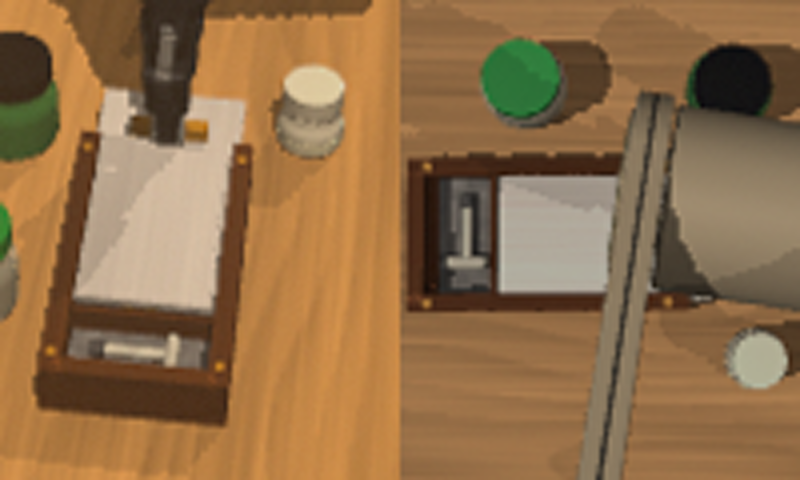

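The first pocket holds the key: a T shape at top pixel (238,227). It isn't the ring, so I'll push on 44 mm.

Emit:
step_arm([
  {"dp": [0, 0.01, 0], "angular": [0, 0, 0], "fingers": 0.72},
  {"dp": [0, 0.03, 0], "angular": [0, 0, 0], "fingers": 0.72},
  {"dp": [0, 0.07, 0], "angular": [0, 0, 0], "fingers": 0.72},
  {"dp": [0, 0.11, 0], "angular": [0, 0, 0], "fingers": 0.72},
  {"dp": [0, 0.15, 0], "angular": [0, 0, 0], "fingers": 0.72},
  {"dp": [0, 0.19, 0], "angular": [0, 0, 0], "fingers": 0.72},
  {"dp": [0, 0.21, 0], "angular": [0, 0, 0], "fingers": 0.72},
  {"dp": [0, 0.22, 0], "angular": [0, 0, 0], "fingers": 0.72},
])

```text
time: 17.25
tool_pos: [521.9, -59.7, 31.3]
tcp_rot: [-180.0, 0.0, 1.0]
ft_force: [-0.3, 1.9, -0.6]
finger_gap: 23.7
grip_force: 0.7
```

```bash
python3 l2.py pics/c6.png
```

```text
[521.86612541 -59.69935353  31.30706628] 23.699614297762622 [-0.33403945  1.93594995 -0.62255063] 17.25
side [('ring', 0.48, array([297., 247.]), array([514.4, 124.4,   6. ])), ('key', 0.68, array([291., 256.]), array([526.3, 156.2,   6. ])), ('lid_bar', 0.87, array([302., 190.]), array([526.5, -49.1,  39. ])), ('lid_bar', 0.47, array([328., 148.]), array([ 474.6, -241.8,   39. ]))]
top [('key', 0.43, array([241., 229.]), array([516.5, 152.5,   6. ]))]
```

View pics/c6.png

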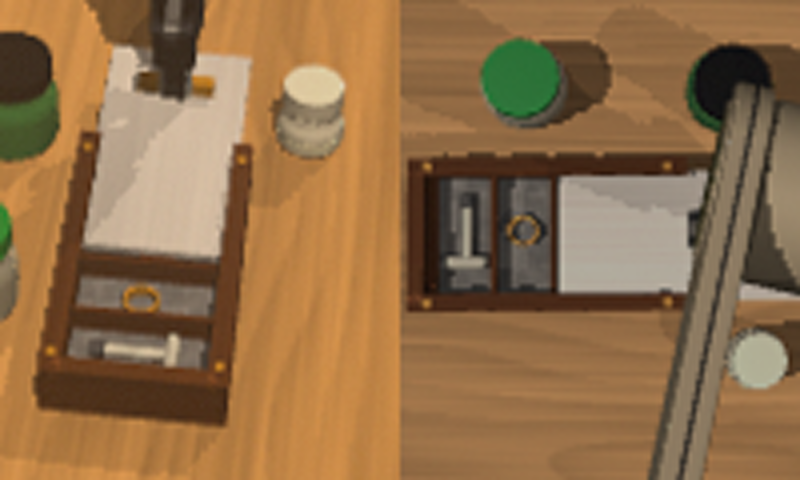

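The ring lies in the middle pocket, at top pixel (251,227.5) and side pixel (295,245). I'll measure it more finely by colour.

```bash
python3 - <<'E'
from h import *
for c,p in (('top',(251,227)),('side',(295,245))):
  i=snapshot(c);h=cv2.cvtColor(i,cv2.COLOR_BGR2HSV).astype(int)[p[1]-7:p[1]+8,p[0]-7:p[0]+8]
  k=((h[...,1]>110)&(h[...,2]>75)&(h[...,0]>10)&(h[...,0]<32)).astype(np.uint8)
  print(c);print('\n'.join(''.join('#' if v else '.' for v in r) for r in k))
  n,l,st,ce=cv2.connectedComponentsWithStats(k,connectivity=8)
  for j in range(1,n):
    if st[j,4]>4:
      ctr=np.array([st[j,0]+(st[j,2]-1)/2,st[j,1]+(st[j,3]-1)/2])+np.array(p)-7
      print(st[j],ctr,np.round(atz(c,ctr,11),1),np.round(atz(c,ce[j]+np.array(p)-7,11),1))
O=np.array([520,109]);e=np.radians(1.2)
for c in ('top','side'):
  for q in [(43,36),(43,-4),(-43,36),(-43,-4)]:
    w=O+[q[0]*np.cos(e)-q[1]*np.sin(e),q[0]*np.sin(e)+q[1]*np.cos(e)]; print(c,q,np.round(proj(c,np.array([*w,24])),1))
s=sense();print(s['tool_pos'],s['time'])
E
```

```text
top
...............
...............
...............
...............
....#####......
....##...#.....
...##....##....
..##......#....
...#......#....
....#....#.....
....######.....
...............
...............
...............
...............
[ 2  4  9  7 25] [250. 227.] [522.2 125.5  11. ] [522.4 125.   11. ]
side
..........####.
.########....#.
......##....###
.....#####.....
...########....
...#########...
..###.....##...
..##......##...
...##.....##...
############...
###############
.......########
...#.#.#.##....
.......#....###
######......#..
[ 0  1 15 13 84] [295. 245.] [520.  124.1  11. ] [520.5 124.3  11. ]
[10  0  5  3  8] [300. 239.] [510.4 102.3  11. ] [509.9 101.8  11. ]
[ 0 14  6  1  6] [290.5 252. ] [527.7 148.5  11. ] [527.7 148.5  11. ]
top (43, 36) [243.1 213.1]
top (43, -4) [256.7 213.1]
top (-43, 36) [242.9 242.4]
top (-43, -4) [256.6 242.4]
side (43, 36) [276.6 246. ]
side (43, -4) [278.8 234.1]
side (-43, 36) [312.  249.4]
side (-43, -4) [313.5 237.4]
[521.89468038 -59.34275827  31.31870706] 17.85
```

Emit:
step_arm([
  {"dp": [0, -0.02, -0.1], "angular": [0, 0, 0], "fingers": 0.72},
  {"dp": [0, -0.02, -0.3], "angular": [0, 0, 0], "fingers": 0.72},
  {"dp": [0, -0.08, -0.4], "angular": [0, 0, -0.05], "fingers": 0.6},
  {"dp": [0, -0.25, -0.4], "angular": [0, 0, -0.105], "fingers": 0.53},
  {"dp": [0.01, -0.45, -0.4], "angular": [0, 0, -0.16], "fingers": 0.53},
  {"dp": [0.01, -0.65, -0.4], "angular": [0, 0, -0.215], "fingers": 0.53},
  {"dp": [0.014, -0.83, -0.4], "angular": [0, 0, -0.27], "fingers": 0.53},
  {"dp": [0.014, -0.92, -0.4], "angular": [0, 0, -0.32], "fingers": 0.53},
])

```text
time: 18.85
tool_pos: [521.3, 126.5, 111.3]
tcp_rot: [-180.0, -0.0, 59.0]
ft_force: [-0.2, 0.3, -0.5]
finger_gap: 39.8
grip_force: 0.0
```

Emit:
step_arm([
  {"dp": [0, 0, 0], "angular": [0, 0, -0.055], "fingers": 0.53},
  {"dp": [0, 0, 0], "angular": [0, 0, -0.11], "fingers": 0.53},
  {"dp": [0, 0, 0], "angular": [0, 0, -0.16], "fingers": 0.53},
  {"dp": [0, 0, 0.02], "angular": [0, 0, -0.18], "fingers": 0.53},
  {"dp": [0, 0, 0.06], "angular": [0, 0, -0.18], "fingers": 0.53},
  {"dp": [0, 0, 0.1], "angular": [0, 0, -0.18], "fingers": 0.53},
  {"dp": [0, 0, 0.12], "angular": [0, 0, -0.18], "fingers": 0.53},
  {"dp": [0, 0, 0.12], "angular": [0, 0, -0.18], "fingers": 0.53},
])

```text
time: 19.85
tool_pos: [521.1, 124.5, 86.7]
tcp_rot: [-179.9, 0.0, 90.9]
ft_force: [0.3, 0.6, -0.0]
finger_gap: 40.2
grip_force: 0.0
```

```bash
python3 - <<'E'
from h import *
s=sense();print(s['tool_pos'],s['tcp_rot'],s['finger_gap'],s['time'])
go(521.5,124.5,7,91.2)
E
```

```text
[521.14089074 124.53514335  86.70418399] [-1.79940395e+02  8.16481472e-03  9.09499919e+01] 40.23831581419795 19.85
dp [-0.0001, 0.0022, 0.3985] ang [-0.0003, 0.0, -0.0014]
```

Emit:
step_arm([
  {"dp": [0, 0.002, 0.05], "angular": [0, 0, 0], "fingers": 0.53},
  {"dp": [0, 0.002, 0.13], "angular": [0, 0, 0], "fingers": 0.53},
  {"dp": [0, 0.002, 0.21], "angular": [0, 0, 0], "fingers": 0.53},
  {"dp": [0, 0.002, 0.29], "angular": [0, 0, 0], "fingers": 0.53},
  {"dp": [0, 0.002, 0.34], "angular": [0, 0, 0], "fingers": 0.53},
  {"dp": [0, 0.002, 0.375], "angular": [0, 0, 0], "fingers": 0.53},
  {"dp": [0, 0.002, 0.39], "angular": [0, 0, 0], "fingers": 0.53},
  {"dp": [0, 0.002, 0.397], "angular": [0, 0, 0], "fingers": 0.53},
])

```text
time: 20.85
tool_pos: [522.3, 124.7, 8.1]
tcp_rot: [180.0, -0.0, 91.0]
ft_force: [-0.4, -0.6, 0.1]
finger_gap: 40.0
grip_force: 0.0
```

```bash
python3 - <<'E'
from h import *
s=sense();print(s['tool_pos'],s['ft_force'],s['finger_gap'],s['time'])
a=snapshot('side')
cv2.imwrite('pics/c7.png',cv2.resize(a[210:270,260:340],(800,600),interpolation=cv2.INTER_CUBIC))
E
```

```text
[522.26980683 124.69035059   8.13732255] [-0.37980424 -0.60266693  0.13466593] 39.96565891469584 20.85
```

View pics/c7.png

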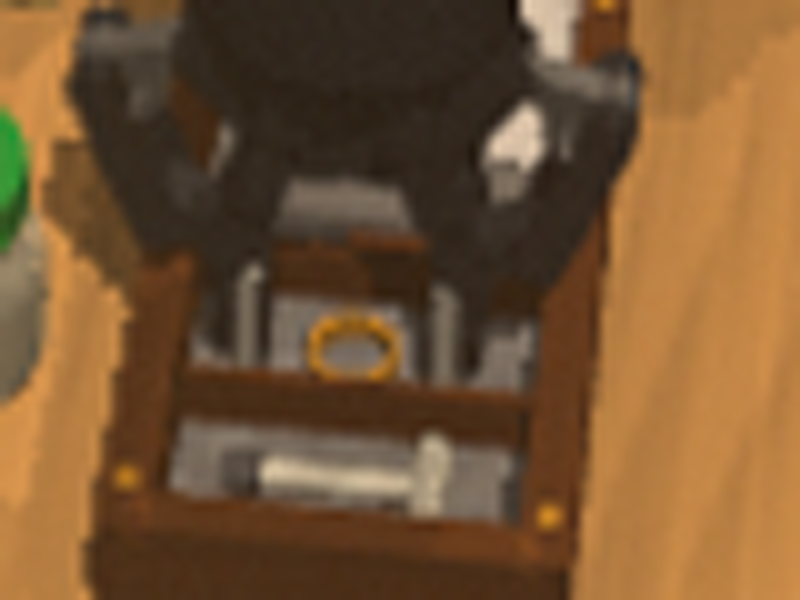

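The fingers straddle the ring, which is at crop pixel (353,350). I'll close on it.

Emit:
step_arm([
  {"dp": [0, 0, 0.003], "angular": [0, 0, 0], "fingers": 0.6},
  {"dp": [0, 0, 0.003], "angular": [0, 0, 0], "fingers": 0.65},
  {"dp": [0, 0, 0.003], "angular": [0, 0, 0], "fingers": 0.7},
  {"dp": [0, 0, 0.003], "angular": [0, 0, 0], "fingers": 0.75},
  {"dp": [0, 0, 0.003], "angular": [0, 0, 0], "fingers": 0.85},
  {"dp": [0, 0, 0.003], "angular": [0, 0, 0], "fingers": 1},
  {"dp": [0, 0, 0.003], "angular": [0, 0, 0], "fingers": 1},
  {"dp": [0, 0, 0.003], "angular": [0, 0, 0], "fingers": 1},
], newtons=25)

```text
time: 21.9
tool_pos: [522.2, 124.7, 7.6]
tcp_rot: [180.0, -0.0, 91.0]
ft_force: [-2.4, 0.5, 5.8]
finger_gap: 21.0
grip_force: 24.5
```

Emit:
step_arm([
  {"dp": [0, 0, -0.02], "angular": [0, 0, 0], "fingers": 1},
  {"dp": [0, 0, -0.07], "angular": [0, 0, 0], "fingers": 1},
  {"dp": [0, 0, -0.15], "angular": [0, 0, 0], "fingers": 1},
  {"dp": [0, 0, -0.23], "angular": [0, 0, 0], "fingers": 1},
  {"dp": [0.03, -0.01, -0.29], "angular": [0, 0, 0], "fingers": 1},
  {"dp": [0.12, -0.04, -0.3], "angular": [0, 0, 0], "fingers": 1},
  {"dp": [0.24, -0.08, -0.3], "angular": [0, 0, 0], "fingers": 1},
  {"dp": [0.38, -0.12, -0.3], "angular": [0, 0, 0], "fingers": 1},
])

```text
time: 22.9
tool_pos: [495.4, 201.7, 66.9]
tcp_rot: [-180.0, -0.0, 91.0]
ft_force: [1.3, -0.4, 0.6]
finger_gap: 21.0
grip_force: 24.5
```

Emit:
step_arm([
  {"dp": [0.14, -0.05, 0], "angular": [0, 0, 0], "fingers": 1},
  {"dp": [0.28, -0.1, 0], "angular": [0, 0, 0], "fingers": 1},
  {"dp": [0.42, -0.14, 0], "angular": [0, 0, 0], "fingers": 1},
  {"dp": [0.55, -0.18, 0], "angular": [0, 0, 0], "fingers": 1},
  {"dp": [0.66, -0.22, 0], "angular": [0, 0, 0], "fingers": 1},
  {"dp": [0.72, -0.24, 0], "angular": [0, 0, 0], "fingers": 1},
  {"dp": [0.74, -0.245, 0], "angular": [0, 0, 0], "fingers": 1},
  {"dp": [0.74, -0.245, 0], "angular": [0, 0, 0], "fingers": 1},
])

```text
time: 23.9
tool_pos: [445.0, 347.2, 67.1]
tcp_rot: [-180.0, 0.0, 91.0]
ft_force: [0.0, 0.7, 0.6]
finger_gap: 21.0
grip_force: 24.5
```

```bash
python3 - <<'E'
from h import *
s=sense();print(s['tool_pos'],s['ft_force'],s['finger_gap'],s['grip_force'],s['time'])
a=snapshot('side');b=snapshot('top')
print([(q['conf'],q['at']) for q in pinpoint('side','ring')[:2]], proj('side',np.array(s['tool_pos'])))
p=proj('side',np.array(s['tool_pos'])).astype(int);print(p)
cv2.imwrite('pics/c8.png',cv2.resize(a[270:360,270:370],(800,600),interpolation=cv2.INTER_CUBIC))
E
```

```text
[445.01701996 347.21401375  67.13426254] [0.0209119  0.65183558 0.56257218] 21.042608070590795 24.466876666992903 23.9
[(0.57, [320.0, 310.4])] [316.9293921  309.44813184]
[316 309]
```

View pics/c8.png

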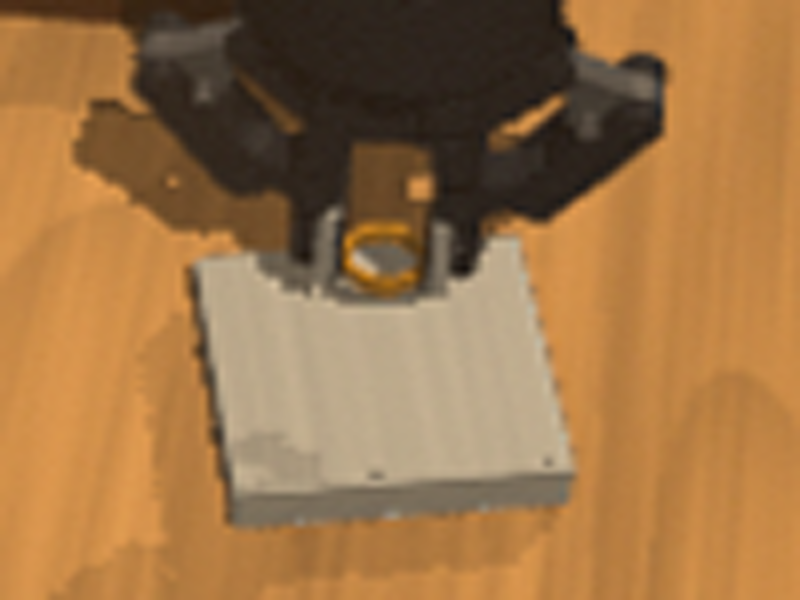

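The ring is held level at the fingertips, at crop pixel (385,258), above the block. I'll lower it slowly.

Emit:
step_arm([
  {"dp": [0, 0, 0.04], "angular": [0, 0, 0], "fingers": 1},
  {"dp": [0, 0, 0.1], "angular": [0, 0, 0], "fingers": 1},
  {"dp": [0, 0, 0.15], "angular": [0, 0, 0], "fingers": 1},
  {"dp": [0, 0, 0.185], "angular": [0, 0, 0], "fingers": 1},
  {"dp": [0, 0, 0.2], "angular": [0, 0, 0], "fingers": 1},
  {"dp": [0, 0, 0.21], "angular": [0, 0, 0], "fingers": 1},
  {"dp": [0, 0, 0.217], "angular": [0, 0, 0], "fingers": 1},
  {"dp": [0, 0, 0.217], "angular": [0, 0, 0], "fingers": 1},
])

```text
time: 25.05
tool_pos: [445.3, 347.4, 24.1]
tcp_rot: [180.0, -0.0, 91.0]
ft_force: [0.0, 1.2, -0.1]
finger_gap: 20.9
grip_force: 24.5
```

Not touching yet, so I'll creep down.

Emit:
step_arm([
  {"dp": [0, 0, 0.001], "angular": [0, 0, 0], "fingers": 1},
  {"dp": [0, 0, 0.002], "angular": [0, 0, 0], "fingers": 1},
  {"dp": [0, 0, 0.003], "angular": [0, 0, 0], "fingers": 1},
  {"dp": [0, 0, 0.004], "angular": [0, 0, 0], "fingers": 1},
  {"dp": [0, 0, 0.005], "angular": [0, 0, 0], "fingers": 1},
  {"dp": [0, 0, 0.006], "angular": [0, 0, 0], "fingers": 1},
  {"dp": [0, 0, 0.006], "angular": [0, 0, 0], "fingers": 1},
  {"dp": [0, 0, 0.006], "angular": [0, 0, 0], "fingers": 1},
])

```text
time: 26.05
tool_pos: [445.3, 347.5, 23.5]
tcp_rot: [180.0, -0.0, 91.0]
ft_force: [-3.9, -1.8, 8.1]
finger_gap: 20.6
grip_force: 25.2
```

Contact. I'll ease off, open slowly and rise.

Emit:
step_arm([
  {"dp": [0, 0, -0.002], "angular": [0, 0, 0], "fingers": 1},
  {"dp": [0, 0, -0.002], "angular": [0, 0, 0], "fingers": 0.73},
  {"dp": [0, 0, -0.002], "angular": [0, 0, 0], "fingers": 0.69},
  {"dp": [0, 0, -0.002], "angular": [0, 0, 0], "fingers": 0.62},
  {"dp": [0, 0, -0.002], "angular": [0, 0, 0], "fingers": 0.55},
  {"dp": [0, 0, -0.03], "angular": [0, 0, 0], "fingers": 0.5},
  {"dp": [0, 0, -0.15], "angular": [0, 0, 0], "fingers": 0.5},
  {"dp": [0, 0, -0.35], "angular": [0, 0, 0], "fingers": 0.5},
])

```text
time: 27.05
tool_pos: [443.9, 346.6, 92.1]
tcp_rot: [-179.8, 0.1, 91.0]
ft_force: [1.6, 1.4, -0.1]
finger_gap: 42.8
grip_force: 0.0
```

```bash
python3 - <<'E'
from h import *
s=sense();print(s['tool_pos'],s['ft_force'],s['finger_gap'],s['time'])
a=snapshot('side');b=snapshot('top')
print([(q['conf'],q['at'],atz('side',q['at'],22)) for q in pinpoint('side','ring')[:2]])
print([(round(q['conf'],2),np.round(atz('side',q['at'],36),1)) for q in pinpoint('side','lid_bar')[:2]],[(round(q['conf'],2),np.round(atz('top',q['at'],36),1)) for q in pinpoint('top','lid_bar')[:2]])
cv2.imwrite('pics/c9.png',np.hstack([cv2.resize(a[270:360,260:380],(400,300),interpolation=cv2.INTER_CUBIC),cv2.resize(a[150:270,240:360],(300,300),interpolation=cv2.INTER_CUBIC)]))
go(521.9,-59.5,112,1.0)
E
```

```text
[443.89701768 346.56565323  92.10930129] [ 1.56350745  1.41143966 -0.06395795] 42.83738294336399 27.05
[(0.67, [250.9, 242.3], array([626.32746135, 141.62022484,  22.        ])), (0.5, [319.3, 322.5], array([437.97464026, 347.10577759,  22.        ]))]
[(0.75, array([525.6, -57.9,  36. ])), (0.35, array([522.2, 182.9,  36. ]))] [(0.82, array([525.1, -53.9,  36. ]))]
dp [-2.0404, 0.3492, -0.0965] ang [0.0, -0.0001, 0.4999]
```

View pics/c9.png

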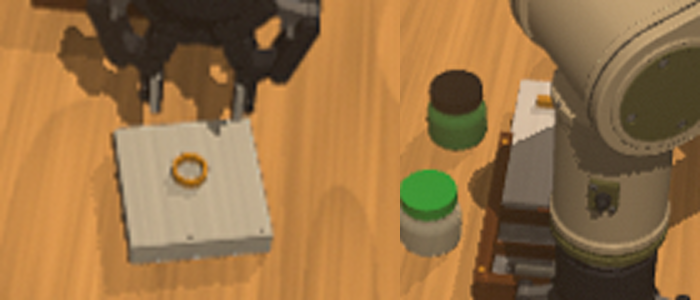

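The ring lies flat near the middle of the block, at crop pixel (190,170). Now I'll go back to the lid bar.

Emit:
step_arm([
  {"dp": [-0.05, 0.01, -0.06], "angular": [0, 0, 0], "fingers": 0.5},
  {"dp": [-0.18, 0.03, -0.1], "angular": [0, 0, 0], "fingers": 0.5},
  {"dp": [-0.32, 0.06, -0.1], "angular": [0, 0, 0.04], "fingers": 0.5},
  {"dp": [-0.46, 0.08, -0.1], "angular": [0, 0, 0.08], "fingers": 0.55},
  {"dp": [-0.6, 0.11, -0.1], "angular": [0, 0, 0.13], "fingers": 0.6},
  {"dp": [-0.74, 0.13, -0.1], "angular": [0, 0, 0.18], "fingers": 0.65},
  {"dp": [-0.88, 0.15, -0.1], "angular": [0, 0, 0.22], "fingers": 0.65},
  {"dp": [-1.0, 0.17, -0.1], "angular": [0, 0, 0.25], "fingers": 0.65},
])

```text
time: 28.3
tool_pos: [482.1, 146.2, 112.4]
tcp_rot: [-180.0, 0.1, 45.7]
ft_force: [1.1, -0.1, -1.2]
finger_gap: 29.9
grip_force: 0.0
```

```bash
python3 -c "
from h import *
print(sense()['tool_pos'],sense()['tcp_rot'])
go(522,-54,112,1.0)"
```

```text
[482.10064952 146.23552245 112.42751854] [-1.79967911e+02  6.66554690e-02  4.57386101e+01]
dp [-0.5778, 0.8416, 0.0023] ang [-0.0, 0.0004, 0.2485]
```

Emit:
step_arm([
  {"dp": [-0.1, 0.14, 0], "angular": [0, 0, 0.05], "fingers": 0.65},
  {"dp": [-0.2, 0.28, 0], "angular": [0, 0, 0.1], "fingers": 0.65},
  {"dp": [-0.3, 0.43, 0], "angular": [0, 0, 0.15], "fingers": 0.65},
  {"dp": [-0.4, 0.58, 0], "angular": [0, 0, 0.2], "fingers": 0.65},
  {"dp": [-0.49, 0.72, 0], "angular": [0, 0, 0.25], "fingers": 0.65},
  {"dp": [-0.55, 0.81, 0], "angular": [0, 0, 0.25], "fingers": 0.65},
  {"dp": [-0.578, 0.842, 0], "angular": [0, 0, 0.25], "fingers": 0.65},
  {"dp": [-0.578, 0.842, 0], "angular": [0, 0, 0.25], "fingers": 0.65},
])

```text
time: 29.3
tool_pos: [522.8, -52.5, 112.4]
tcp_rot: [-180.0, 0.1, 0.9]
ft_force: [-0.9, 0.1, 0.2]
finger_gap: 29.7
grip_force: 0.0
```

```bash
python3 -c "
from h import *
print(sense()['tool_pos'],sense()['tcp_rot'],sense()['finger_gap'],sense()['time'])
i=snapshot('side');print([(round(q['conf'],2),np.round(atz('side',q['at'],37),1)) for q in pinpoint('side','lid_bar')[:2]])
go(522,-54,31,1.0)"
```

```text
[522.76212386 -52.48460709 112.42347425] [-1.79983167e+02  5.40665921e-02  9.32859807e-01] 29.733206703590255 29.3
[(0.9, array([517.5, -46.3,  37. ]))]
dp [-0.0045, 0.0122, 0.4075] ang [-0.0001, 0.0002, 0.0]
```

Emit:
step_arm([
  {"dp": [-0.004, 0, 0.06], "angular": [0, 0, 0], "fingers": 0.65},
  {"dp": [-0.004, 0, 0.16], "angular": [0, 0, 0], "fingers": 0.65},
  {"dp": [-0.004, 0, 0.26], "angular": [0, 0, 0], "fingers": 0.65},
  {"dp": [-0.004, 0, 0.33], "angular": [0, 0, 0], "fingers": 0.65},
  {"dp": [-0.004, 0, 0.37], "angular": [0, 0, 0], "fingers": 0.65},
  {"dp": [-0.004, 0, 0.39], "angular": [0, 0, 0], "fingers": 0.65},
  {"dp": [-0.004, 0, 0.4], "angular": [0, 0, 0], "fingers": 0.65},
  {"dp": [-0.004, 0, 0.405], "angular": [0, 0, 0], "fingers": 0.65},
])

```text
time: 30.4
tool_pos: [522.9, -52.3, 32.2]
tcp_rot: [180.0, -0.1, 1.0]
ft_force: [-0.3, -0.2, 0.3]
finger_gap: 29.7
grip_force: 0.0
```

Emit:
step_arm([
  {"dp": [0, -0.03, 0], "angular": [0, 0, 0], "fingers": 0.65},
  {"dp": [0, -0.06, 0], "angular": [0, 0, 0], "fingers": 0.65},
  {"dp": [0, -0.11, 0], "angular": [0, 0, 0], "fingers": 0.65},
  {"dp": [0, -0.18, 0], "angular": [0, 0, 0], "fingers": 0.65},
  {"dp": [0, -0.26, 0], "angular": [0, 0, 0], "fingers": 0.65},
  {"dp": [0, -0.34, 0], "angular": [0, 0, 0], "fingers": 0.65},
  {"dp": [0, -0.42, 0], "angular": [0, 0, 0], "fingers": 0.65},
  {"dp": [0, -0.48, 0], "angular": [0, 0, 0], "fingers": 0.65},
])

```text
time: 31.4
tool_pos: [520.7, 45.0, 31.6]
tcp_rot: [-180.0, 0.0, 1.0]
ft_force: [-0.2, -2.5, 1.7]
finger_gap: 29.7
grip_force: 1.7
```

Emit:
step_arm([
  {"dp": [0, -0.015, 0], "angular": [0, 0, 0], "fingers": 0.65},
  {"dp": [0, -0.025, 0], "angular": [0, 0, 0], "fingers": 0.65},
  {"dp": [0, -0.035, 0], "angular": [0, 0, 0], "fingers": 0.65},
  {"dp": [0, -0.042, 0], "angular": [0, 0, 0], "fingers": 0.65},
  {"dp": [0, -0.05, 0], "angular": [0, 0, 0], "fingers": 0.65},
  {"dp": [0, -0.056, 0], "angular": [0, 0, 0], "fingers": 0.65},
  {"dp": [0, -0.062, 0], "angular": [0, 0, 0], "fingers": 0.65},
  {"dp": [0, -0.062, 0], "angular": [0, 0, 0], "fingers": 0.65},
])

```text
time: 32.4
tool_pos: [520.8, 55.8, 31.6]
tcp_rot: [180.0, -0.0, 1.0]
ft_force: [1.9, -5.4, -1.0]
finger_gap: 29.6
grip_force: 2.4
```

Emit:
step_arm([
  {"dp": [0, -0.003, 0], "angular": [0, 0, 0], "fingers": 0.65},
  {"dp": [0, -0.006, 0], "angular": [0, 0, 0], "fingers": 0.65},
  {"dp": [0, -0.009, 0], "angular": [0, 0, 0], "fingers": 0.65},
  {"dp": [0, -0.011, 0], "angular": [0, 0, 0], "fingers": 0.65},
  {"dp": [0, -0.013, 0], "angular": [0, 0, 0], "fingers": 0.65},
  {"dp": [0, -0.015, 0], "angular": [0, 0, 0], "fingers": 0.65},
  {"dp": [0, -0.015, 0], "angular": [0, 0, 0], "fingers": 0.65},
  {"dp": [0, -0.015, 0], "angular": [0, 0, 0], "fingers": 0.65},
])

```text
time: 33.4
tool_pos: [521.6, 56.3, 32.0]
tcp_rot: [179.7, -0.1, 1.0]
ft_force: [3.5, -16.7, -0.6]
finger_gap: 30.1
grip_force: 8.4
```

The force jumped to 17 N with no further travel, so the lid is on its stop. I'll back off, rise and check.

Emit:
step_arm([
  {"dp": [0, 0.02, 0], "angular": [0, 0, 0], "fingers": 0.65},
  {"dp": [0, 0.04, 0], "angular": [0, 0, 0], "fingers": 0.65},
  {"dp": [0, 0.04, 0], "angular": [0, 0, 0], "fingers": 0.65},
  {"dp": [0, 0.04, -0.05], "angular": [0, 0, 0], "fingers": 0.65},
  {"dp": [0, 0.04, -0.2], "angular": [0, 0, 0], "fingers": 0.65},
  {"dp": [0, 0.04, -0.45], "angular": [0, 0, 0], "fingers": 0.65},
  {"dp": [0, 0.06, -0.7], "angular": [0, 0, 0], "fingers": 0.65},
  {"dp": [0, 0.1, -0.9], "angular": [0, 0, 0], "fingers": 0.65},
])

```text
time: 34.4
tool_pos: [521.4, 39.6, 215.0]
tcp_rot: [-180.0, -0.2, 1.0]
ft_force: [0.8, -0.4, 0.7]
finger_gap: 29.8
grip_force: 0.0
```

Emit:
step_arm([
  {"dp": [-0.02, 0.14, 0], "angular": [0, 0, 0], "fingers": 0.65},
  {"dp": [-0.1, 0.3, 0], "angular": [0, 0, 0], "fingers": 0.65},
  {"dp": [-0.2, 0.45, 0], "angular": [0, 0, 0], "fingers": 0.65},
  {"dp": [-0.3, 0.6, 0], "angular": [0, 0, 0], "fingers": 0.65},
  {"dp": [-0.4, 0.75, 0], "angular": [0, 0, 0], "fingers": 0.65},
  {"dp": [-0.5, 0.9, 0], "angular": [0, 0, 0], "fingers": 0.65},
  {"dp": [-0.55, 1.0, 0], "angular": [0, 0, 0], "fingers": 0.65},
  {"dp": [-0.55, 1.0, 0], "angular": [0, 0, 0], "fingers": 0.65},
])

```text
time: 35.4
tool_pos: [414.0, -163.5, 212.5]
tcp_rot: [180.0, -0.1, 0.9]
ft_force: [1.0, -0.4, 0.0]
finger_gap: 30.0
grip_force: 0.0
```

```bash
python3 - <<'E'
from h import *
print(sense()['tool_pos'],sense()['ft_force'],sense()['time'])
a=snapshot('side');b=snapshot('top')
f=lambda i,s:cv2.resize(i,s,interpolation=cv2.INTER_CUBIC)
s0=cv2.imread('pics/side0.png')
cv2.imwrite('pics/c10.png',np.hstack([f(a[100:360,230:370],(320,594)),f(b[170:290,140:330],(475,300))]
 if 0 else [f(a[100:360,230:370],(320,594)),np.vstack([f(s0[180:280,260:340],(238,297)),f(a[180:280,260:340],(238,297))])]))
d=cv2.absdiff(cv2.cvtColor(a,6),cv2.cvtColor(s0,6))[180:280,260:340]; print(d.max(),[(x+260,y+180,d[y,x]) for y,x in np.argwhere(d>40)[:30]])
E
```

```text
[ 414.04293307 -163.51332275  212.48321772] [ 1.04811711 -0.43054372  0.03190956] 35.4
92 [(np.int64(301), np.int64(180), np.uint8(52)), (np.int64(302), np.int64(180), np.uint8(56)), (np.int64(303), np.int64(180), np.uint8(48)), (np.int64(304), np.int64(180), np.uint8(43)), (np.int64(310), np.int64(180), np.uint8(46)), (np.int64(311), np.int64(180), np.uint8(54)), (np.int64(301), np.int64(181), np.uint8(53)), (np.int64(302), np.int64(181), np.uint8(57)), (np.int64(303), np.int64(181), np.uint8(54)), (np.int64(309), np.int64(181), np.uint8(41)), (np.int64(310), np.int64(181), np.uint8(48)), (np.int64(311), np.int64(181), np.uint8(56)), (np.int64(301), np.int64(182), np.uint8(56)), (np.int64(302), np.int64(182), np.uint8(60)), (np.int64(303), np.int64(182), np.uint8(62)), (np.int64(305), np.int64(182), np.uint8(41)), (np.int64(309), np.int64(182), np.uint8(47)), (np.int64(310), np.int64(182), np.uint8(52)), (np.int64(311), np.int64(182), np.uint8(56)), (np.int64(300), np.int64(183), np.uint8(50)), (np.int64(301), np.int64(183), np.uint8(63)), (np.int64(302), np.int64(183), np.uint8(57)), (np.int64(303), np.int64(183), np.uint8(62)), (np.int64(304), np.int64(183), np.uint8(59)), (np.int64(305), np.int64(183), np.uint8(62)), (np.int64(306), np.int64(183), np.uint8(48)), (np.int64(307), np.int64(183), np.uint8(53)), (np.int64(308), np.int64(183), np.uint8(57)), (np.int64(309), np.int64(183), np.uint8(57)), (np.int64(310), np.int64(183), np.uint8(54))]
```

View pics/c10.png

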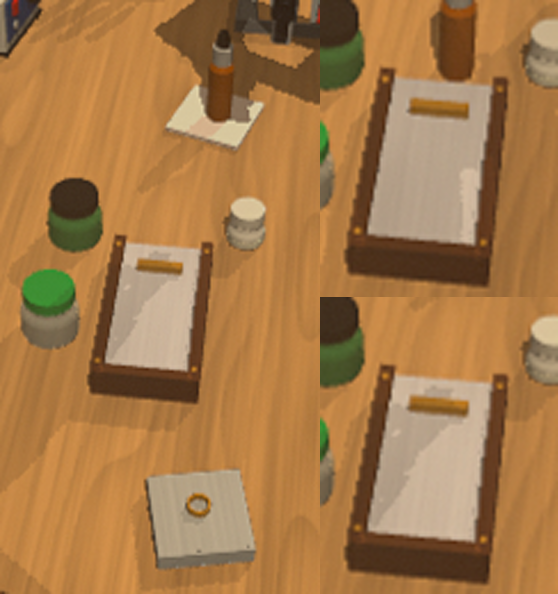

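The bar sits at crop row 106 before and 403-297=106 now, so the lid is fully shut. The bottle stands upright on the tile, the ring lies flat on the block, and the jars and tub haven't moved. Handing in.

```bash
python3 -c "
from bench import hand_in
print(hand_in())"
```

```text
the job is handed in; nothing more can be done
None
```

The job is handed in, at about 35.5 s on the robot's clock: the dropper bottle stands upright on the tile, the ring lies flat on the steel block, the lid is fully shut, the key and disc are still in the tray, and the jars and tub beside it look unmoved.

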